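# Open the sugar-cube jar in its brace and hold the lid

### The arm

A 7-joint arm with a two-finger parallel gripper is mounted at the origin on a cart in front of the work surface, level with it; the furniture and walls round the work are solid. World frame = base frame: x ahead of the robot, y to its left, z up, the work surface at z = 0. Lengths are in m, angles in rad, forces in N, time in s.
With the tool pointing down it reaches from about 0.425 to 1.025 m from the base axis. Payload 9.4 kg.
Tool frame: the origin (TCP) lies at the very end of the fingers, on their centre line; the grasp point (between the pads) lies 19 mm behind it; z points along the fingers, y is the line along which they close (so a half turn about z gives the same grasp; the last joint's range is limited). The gripper opens to 85 mm and grips with 20 to 120 N. Pads are 22 mm wide; open, the fingers measure 114 mm over their backs; the gripper's body (76 mm by 85 mm) begins 54 mm behind the grasp point. The pads swing forward as they close: fully open they stand 13 mm farther back than shut.
Start: joints at [-1.261, 0.599, -0.003, 1.599, 0.002, 0.943, -0.08], TCP at [0.273, 0.671, 0.231] pointing down, gripper open.
Joint ranges: [-2.57, 2.57], [-0.35, 1.97], [-1.29, 1.29], [0.11, 2.56], [-1.05, 4.19], [0.11, 1.86], [-2.63, 2.63]. Speed limits (rad/s): [2.22, 2.22, 3.01, 3.01, 3.14, 3.14, 3.14].

### API

Orientations are given as [roll, pitch, yaw] about the fixed x, y, z axes, in that order (R = Rz(yaw) Ry(pitch) Rx(roll)).
In Python, from station import sense, snapshot, calibration, close_job, spot_in, regions_of gives the robot as it stands.
- The arm moves only by the shell command python3 -m pendant 'ROWS'. ROWS is JSON, a list of rows, each a list of 7 numbers: the shift along the tool's x, y, z scaled (see below), then the turn, a rotation vector about the tool's x, y, z scaled (see below), then the gripper command: -1 is fully open, 1 is shut, values between are in proportion. A call has 1 to 20 rows; each row is the pose to reach, as a shift and turn from the pose commanded when the call began, along the tool's axes at that moment, turning the shorter way round; what a row does not reach only later rows make up. The controller multiplies each number of a shift by 1000 mm and each number of a turn by pi rad. A row lasts 1/10 s, in which the tool goes at most 50 mm and 8.59 degrees, less where a joint would pass 70% of its speed; a pose out of reach is approached as far as the arm can. A call with a number of a shift or a turn outside -1 to 1 is refused whole. A call with a gripper value outside its range is refused whole. The fingers move at their own pace and stop on an object; the grip force is fixed at half the most. Time passes only in rows, so rows that repeat a pose let the fingers close. It gives the time, the measured TCP pose, the force, the opening and the grip force at its end, in the units of the state.
- sense(): the state, without advancing time (a new reading comes with each control period).
- snapshot(name): name is "scene" or "top" or "wrist"; returns (picture, depth): 420x560x3 uint8, blue, green, red; 420x560 float32, m along the optical axis (not along the pixel's ray), 0 where there is no reading.
- calibration(name): a dict with "K" (3x3 intrinsics, pixels), "dist_coeffs" ([k1, k2, p1, p2, k3] as OpenCV has them; the pictures are not rectified), "origin" and "orientation" of the camera in the world. Camera axes: x right, y down, z forward; pixel columns grow to the right and rows downward; lengths in m; the calibration is good to about 2 mm. A picture is of the moment at which its call begins: read the wrist's pose just before it. calibration takes no time and is no camera call; for the wrist camera it gives the pose at the moment of the call.
- close_job(): hands the job in; it is judged then, once.
Trained networks look in the newest picture that a camera, given by its name, has taken for a name from the list of things; names that differ only in an ending like _2 or _b are one class to them, and where a whole thing is asked for, a point or a joint stands for the part that bears it (a point fixed in the world has none). Each returns a list of dicts, best first, with "confidence" (0 to 1); they miss things now and then, are a little off and sometimes report something else, mostly with a low value. They report only what shows in the picture. A call takes as long as a camera call. They do not tell look-alikes from the thing itself.
- spot_in(query, camera): "box" ([left, top, width, height] in pixels, round what is visible of it).
- regions_of(query, camera): "pixels" (420x560 bool, what is visible of it) and "box" ([left, top, width, height] in pixels, round what is visible of it).
The state is a dict: "t": time; "joints": joint angles; "qd": joint speeds; "effort": joint torques, N m; "eef_pos": TCP position; "orientation": TCP orientation; "contact_force": force on the tool from outside, world axes, zero at the start; "moment": the same for the moment, N m; "gripper_width": finger opening in m; "gripper_force": force on a finger pad.
Only numpy, scipy, OpenCV 4.12 (cv2) and the standard library are available. Lean on these libraries where they do the work, as an engineer would, in place of code of your own. Each camera call takes 0.05 s, during which the arm holds its last target. There are 200 camera calls.

### The job

Stand the closed square glass jar upright and fully down in the square well of the wooden brace, lid still tight, so that it cannot turn. Then twist the tight steel lid anticlockwise until its thread lets go, and lift only the lid straight up, leaving the jar fully seated. Finish while still holding the lid level, centred over the open jar, its lower edge two or three centimetres clear of the glass rim; do not put it down, and leave the mug, the mill and the round jar where they are.

Things in the scene. Friction and masses are not known exactly. Their poses are not given: they have to be found in the camera images.
- jar_center (a point): Centre of the square body of the loose clear glass jar (300 g +-25 %, white sugar cubes stuck inside). Body 64 x 64 mm, 70 mm high, sides along this point's x and y; the point is 35 mm above the underside, z up. A round neck, 37 mm across, 47 mm over its thread, rises to 103 mm above the underside. Starts on the worktop; may be carried by its closed lid.
- jar_rim (a point): Centre of the round glass rim of the jar, 103 mm above the jar's underside, on the jar's axis.
- cap_center (a point): Centre of the ribbed round steel lid (40 g): 57 mm across, 26 mm high; 13 mm above its open lower edge, 13 mm below its flat top, z up. Closed, its lower edge is 80 mm above the jar's underside (10 mm over the square body) and it cannot be pulled off (1.5 mm play); once unscrewed it lifts straight off. Turning takes about 0.25 N m; an unbraced jar turns along.
- jar_thread (a joint): How far the lid has been unscrewed, rad: 0 tight (start); grows as the lid turns anticlockwise seen from above; from 1.2 the lugs are free and the lid lifts off; hard stop at 1.4. Keeps its value once the lid is off.
- well_floor (a point): Centre of the floor of the square well in the wooden brace, 12 mm above the worktop, z up; the well's sides run along this point's x and y. The brace is fixed: a pale wooden block 112 x 112 mm, 46 mm high, on a thin dark rubber base. The well is 68 mm square, 34 mm deep, its mouth widened by a 7 mm chamfer. The jar fits in any of four quarter turns.
- tea_mug: Grey-green mug, 97 mm high, origin at the underside. Bystander, leave it alone.
- pepper_mill: Wooden pepper mill, 160 mm high, 58 mm across, origin at the underside. Bystander, leave it alone.
- globe_jar: Round glass jar with a pale lid, 70 mm high, 67 mm across, origin at the underside. Bystander, leave it alone.
Things that resemble listed ones, but are neither listed nor needed, are in the scene too. Leave any orange look-alike of the part that bears jar_center alone. There is more than one size of the part that bears cap_center; the job needs the larger.

How it is judged:
On the way, in this order (a step that is already met when the one before it is completed fails the run):
1. the jar stands fully down in the well of the brace, its lid still tight (horizontal distance between jar_center and well_floor below 0.007 m and z of jar_center in the frame of well_floor below 0.039 m and angle between jar_center's own z axis and vertical below 0.1 rad and value of joint jar_thread below 0.3 rad), for 0.2 s.
2. the lid is unscrewed in the brace (value of joint jar_thread above 1.05 rad and z of jar_center in the frame of well_floor below 0.043 m), for 0.1 s.
At the end, for the whole second after the job is handed in: The jar stands fully down in the well (within 4 mm of its floor, within 7 mm of its centre, tilted less than 0.1 rad); the lid is unscrewed and held still by the fingers, touching nothing else, level within 15 degrees, within 20 mm of the jar's axis, its lower edge 8 to 50 mm above the glass rim (value of joint jar_thread above 1.05 rad and horizontal distance between jar_center and well_floor below 0.007 m and z of jar_center in the frame of well_floor below 0.039 m and angle between jar_center's own z axis and vertical below 0.1 rad and z of cap_center in the frame of jar_rim between 0.021 and 0.063 m and horizontal distance between cap_center and jar_rim below 0.02 m and angle between cap_center's own z axis and vertical below 0.26 rad and contact force between cap and the fingers above 1 N and contact force between cap and jar below 0.05 N and linear speed of cap below 0.03 m/s); the arm keeps its last pose, push and grip.
It fails at once if the lid is turned, or the jar is lifted with its lid partly unscrewed, out of the brace (value of joint jar_thread above 0.6 rad and z of jar_center in the frame of well_floor above 0.06 m).
It fails at once if the jar is tipped over (angle between jar_center's own z axis and vertical above 0.7 rad).
It fails at once if a bystander is disturbed (distance of any of tea_mug, pepper_mill, globe_jar from where it was at the start of the episode above 0.03 m).
It also fails if it takes over 51 s, if anything falls off the work surface, if the arm or the gripper's body presses on something with over 40 N, if the wrist force passes 120 N, or if a joint passes its speed limit or range.

## Working session

There is one attempt and no reset: what is moved stays moved. The work goes in short steps, Python scripts to look and compute and a shell command to move; the robot and the scene stay as the last step left them, time stands still between calls to the robot, and variables do not carry over. Pictures are saved under pics/ and viewed, at most 10 in all, crops included, and the job is handed in when it is done.

```bash
mkdir -p pics; ls; cat > h.py <<'E'
import numpy as np, cv2
from scipy.spatial.transform import Rotation as R
from station import *
def cam(n):
    c=calibration(n); o=np.array(c["orientation"])
    Rm=o if o.shape==(3,3) else R.from_euler('xyz',o).as_matrix()
    return np.array(c["K"],float),np.array(c["dist_coeffs"],float),np.array(c["origin"],float),Rm
def world(n,uv,d):
    K,D,o,Rm=cam(n)
    p=cv2.undistortPoints(np.array(uv,float).reshape(-1,1,2),K,D).reshape(-1,2)
    return (np.c_[p,np.ones(len(p))]*np.array(d).reshape(-1,1))@Rm.T+o
def cloud(n,depth,mask):
    v,u=np.nonzero(mask&(depth>0)); return world(n,np.c_[u,v],depth[v,u])
def pix(n,P):
    K,D,o,Rm=cam(n)
    return cv2.projectPoints(np.array(P,float).reshape(-1,1,3),R.from_matrix(Rm.T).as_rotvec(),-Rm.T@o,K,D)[0].reshape(-1,2)
E
python3 - <<'E'
from h import *
s=sense();print(s["t"],s["eef_pos"],s["orientation"])
ims=[]
for n in("scene","top"):
    im,d=snapshot(n);cv2.imwrite(f"pics/{n}0.png",im);np.save(n+"0.npy",d)
    for q in("jar_center","cap_center","well_floor","tea_mug","pepper_mill","globe_jar"):
        try:
            for r in regions_of(q,n):
                P=cloud(n,d,r["pixels"])
                print(n,q,round(r["confidence"],2),r["box"],np.round(np.median(P,0),3) if len(P) else "",np.round(np.percentile(P,[3,97],axis=0),3).tolist() if len(P) else "")
        except Exception as e: print(n,q,e)
E
```

```text
pics
0.0 [0.27334162 0.6709782  0.23041083] [-3.14001503e+00  1.57652607e-04  2.75485156e+00]
scene jar_center 0.98 [346.3, 236.8, 43.9, 51.6] [ 0.448 -0.074  0.069] [[0.418, -0.104, 0.009], [0.49, -0.047, 0.102]]
scene jar_center 0.91 [299.7, 211.5, 38.0, 38.6] [ 0.558 -0.05   0.052] [[0.539, -0.079, 0.008], [0.601, -0.029, 0.074]]
scene cap_center 0.92 [303.2, 197.3, 31.5, 31.7] [ 0.575 -0.065  0.105] [[0.553, -0.095, 0.081], [0.604, -0.043, 0.108]]
scene cap_center 0.72 [248.0, 208.8, 20.2, 21.4] [ 0.686 -0.004  0.018] [[0.672, -0.023, 0.003], [0.706, 0.012, 0.021]]
scene well_floor 0.88 [223.4, 233.8, 83.0, 84.2] [0.569 0.069 0.04 ] [[0.511, 0.012, 0.005], [0.623, 0.127, 0.047]]
scene tea_mug 0.63 [151.2, 174.1, 47.2, 62.3] [0.791 0.12  0.064] [[0.742, 0.08, 0.007], [0.842, 0.153, 0.096]]
scene tea_mug 0.39 [216.8, 134.8, 30.8, 63.3] [ 0.778 -0.007  0.082] [[0.769, -0.034, 0.007], [0.804, 0.009, 0.149]]
scene pepper_mill 0.57 [214.7, 136.4, 31.9, 62.6] [ 0.778 -0.006  0.077] [[0.769, -0.033, 0.003], [0.805, 0.01, 0.149]]
scene globe_jar 0.59 [259.9, 151.8, 29.9, 29.8] [ 0.756 -0.
[... 292 characters left out ...]
2]]
top jar_center 0.32 [292.4, 214.1, 31.3, 30.9] [ 0.579 -0.069  0.105] [[0.555, -0.095, 0.089], [0.604, -0.044, 0.108]]
top cap_center 0.93 [294.1, 212.6, 27.8, 33.5] [ 0.58  -0.069  0.105] [[0.554, -0.093, 0.089], [0.605, -0.045, 0.108]]
top well_floor 0.78 [213.4, 208.8, 56.6, 55.6] [0.573 0.067 0.042] [[0.516, 0.014, 0.008], [0.626, 0.119, 0.048]]
top tea_mug 0.87 [204.4, 106.7, 41.0, 50.9] [0.806 0.114 0.058] [[0.751, 0.079, -0.001], [0.844, 0.152, 0.096]]
top pepper_mill 0.95 [268.5, 111.9, 27.2, 43.3] [ 0.781 -0.015  0.116] [[0.77, -0.041, 0.005], [0.81, 0.008, 0.154]]
top globe_jar 0.82 [312.5, 135.7, 31.7, 32.8] [ 0.761 -0.114  0.06 ] [[0.74, -0.146, 0.027], [0.789, -0.088, 0.07]]
```

```bash
python3 - <<'E'
import cv2,numpy as np
a=cv2.imread("pics/scene0.png")[120:320,130:410];b=cv2.imread("pics/top0.png")[90:330,180:380]
a=cv2.resize(a,(420,300),interpolation=cv2.INTER_CUBIC);b=cv2.resize(b,(360,432),interpolation=cv2.INTER_CUBIC)
o=np.zeros((432,780,3),np.uint8);o[:300,:420]=a;o[:,420:]=b
cv2.imwrite("pics/both.png",o)
E
```

```text
(no output)
```

View pics/both.png

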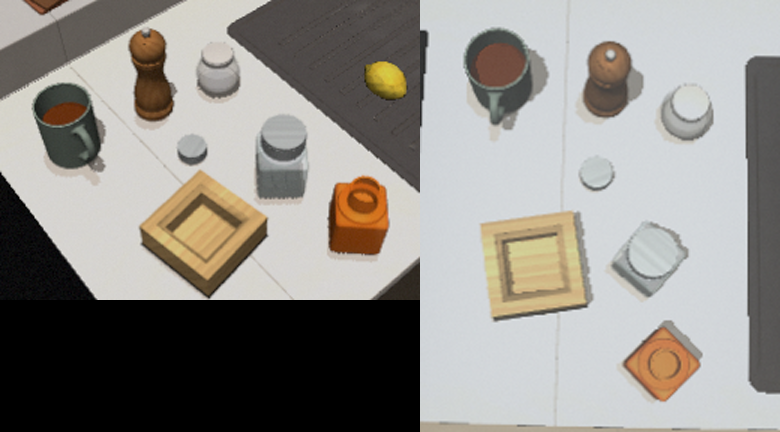

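Candidates: clear jar with steel lid at scene (319,230) is the one; orange look-alike at scene (368,262) and globe jar at (275,167) are not. Large lid on the jar at (319,213); small loose lid at (258,219) not wanted. Moving the wrist camera close for the check.

```bash
python3 -m pendant '[[-0.53,-0.53,-0.12,0,0,0.38,-1],[-0.53,-0.53,-0.12,0,0,0.38,-1],[-0.53,-0.53,-0.12,0,0,0.38,-1],[-0.53,-0.53,-0.12,0,0,0.38,-1],[-0.53,-0.53,-0.12,0,0,0.38,-1],[-0.53,-0.53,-0.12,0,0,0.38,-1],[-0.53,-0.53,-0.12,0,0,0.38,-1],[-0.53,-0.53,-0.12,0,0,0.38,-1],[-0.53,-0.53,-0.12,0,0,0.38,-1],[-0.53,-0.53,-0.12,0,0,0.38,-1],[-0.53,-0.53,-0.12,0,0,0.38,-1],[-0.53,-0.53,-0.12,0,0,0.38,-1],[-0.53,-0.53,-0.12,0,0,0.38,-1],[-0.53,-0.53,-0.12,0,0,0.38,-1],[-0.53,-0.53,-0.12,0,0,0.38,-1],[-0.53,-0.53,-0.12,0,0,0.38,-1],[-0.53,-0.53,-0.12,0,0,0.38,-1],[-0.53,-0.53,-0.12,0,0,0.38,-1]]'
cat > look.py <<'E'
from h import *
import sys
s=sense();print(s["t"],s["eef_pos"],s["orientation"],np.round(s["joints"],3))
im,d=snapshot("wrist");cv2.imwrite(f"pics/{sys.argv[1]}.png",im);np.save(sys.argv[1]+".npy",d)
print(cam("wrist")[2:])
for q in("jar_center","cap_center","well_floor"):
    for r in regions_of(q,"wrist"):
        P=cloud("wrist",d,r["pixels"]); 
        if len(P)<20: continue
        print(q,round(r["confidence"],2),r["box"],np.round(np.median(P,0),3),np.round(np.percentile(P,[3,97],axis=0),3).tolist())
        np.save(f"{sys.argv[1]}_{q}_{int(r['box'][0])}.npy",P)
E
python3 look.py w1
```

```text
t: 2.5
eef_pos: [0.564, -0.018, 0.3509]
orientation: [-3.141, -0.001, 1.562]
contact_force: [-0.4, -0.3, 0.8]
gripper_width: 0.0857
gripper_force: 0.0
2.5 [ 0.56396425 -0.01803886  0.35092517] [-3.14079245e+00 -7.42737138e-04  1.56187313e+00] [-0.438  0.305  0.495  1.846 -0.168  1.033  0.116]
(array([0.56354089, 0.06503633, 0.4930543 ]), array([[ 9.99970902e-01, -7.03981905e-03, -2.93864538e-03],
       [-7.61219523e-03, -9.46028033e-01, -3.23995392e-01],
       [-4.99171974e-04,  3.24008334e-01, -9.46054095e-01]]))
jar_center 0.98 [189.8, 176.2, 60.2, 68.3] [ 0.464 -0.078  0.07 ] [[0.426, -0.117, 0.016], [0.496, -0.049, 0.102]]
jar_center 0.67 [270.3, 167.3, 60.7, 41.6] [ 0.574 -0.048  0.065] [[0.542, -0.074, 0.012], [0.615, -0.03, 0.072]]
cap_center 0.8 [280.7, 188.9, 41.9, 45.1] [ 0.579 -0.068  0.105] [[0.556, -0.094, 0.089], [0.603, -0.045, 0.107]]
well_floor 0.75 [245.5, 47.4, 95.8, 98.8] [0.572 0.069 0.044] [[0.518, 0.013, 0.01], [0.624, 0.119, 0.047]]
```

View pics/w1.png

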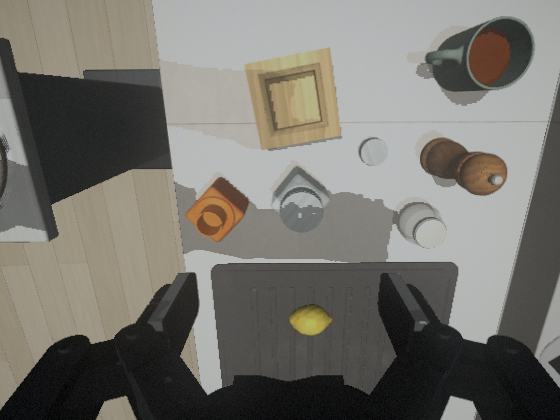

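The close view confirms: clear jar with steel lid at (301,200), orange look-alike (217,212), small lid (373,151), brace (295,98). Now fit centres and yaws.

```bash
cat > fit.py <<'E'
from h import *
from scipy.optimize import least_squares
C={}
for n in("scene","top","wrist"):
    im,d=snapshot(n)
    for q in("jar_center","cap_center","well_floor"):
        for r in regions_of(q,n):
            P=cloud(n,d,r["pixels"])
            if len(P)<20 or r["confidence"]<.5: continue
            m=np.median(P,0)
            if q!="well_floor" and np.hypot(*(m[:2]-[.578,-.062]))>.03: continue
            C.setdefault(q,{})[n]=P
def rect(P):
    (c,s,a)=cv2.minAreaRect(P[:,:2].astype(np.float32)); return np.round(c,4),np.round(s,4),round(((a+45)%90)-45,2)
for n,P in C["cap_center"].items():
    T=P[P[:,2]>.1][:,:2]
    (c,rad)=cv2.minEnclosingCircle(T.astype(np.float32)); print("cap",n,len(T),np.round(c,4),round(rad,4),T.mean(0).round(4),np.median(P[P[:,2]>.1][:,2]).round(4))
    W=P[(P[:,2]<.102)&(P[:,2]>.082)][:,:2]
    if len(W)>15:
        f=least_squares(lambda p:np.hypot(W[:,0]-p[0],W[:,1]-p[1])-.0285,[.58,-.069],loss="soft_l1",f_scale=.001); print("  side fit",len(W),f.x.round(4))
for n,P in C["well_floor"].items():
    T=P[(P[:,2]>.042)&(P[:,2]<.052)]; print("brace",n,len(T),rect(T),np.median(T[:,2]).round(4))
cap=np.array([.58,-.069])
A=[]
for n,P in C["jar_center"].items():
    T=P[(P[:,2]>.004)&(P[:,2]<.075)]; A.append(T); print("jar",n,len(T),rect(T))
for n in A: pass
A=np.vstack(A)
# square fit, points lie inside the 64mm square, side points (z<.066) on its boundary
S=A[A[:,2]<.064][:,:2]
def res(p):
    c,s=np.cos(p[2]),np.sin(p[2]); q=(S-p[:2])@np.array([[c,-s],[s,c]])
    return np.abs(q).max(1)-.032
best=min((least_squares(res,[.58,-.069,t],loss="soft_l1",f_scale=.002) for t in np.linspace(-.7,.7,8)),key=lambda f:f.cost)
print("jar sq",len(S),best.x.round(4),np.degrees(best.x[2]),best.cost)
np.save("jarpts.npy",A)
E
python3 fit.py
python3 - <<'E'
import cv2,numpy as np
a=cv2.imread("pics/w1.png")[140:250,240:360];b=cv2.imread("pics/top0.png")[195:270,270:350]
o=np.hstack([cv2.resize(a,(436,400),interpolation=2),cv2.resize(b,(360,400),interpolation=2)[:,:]]);cv2.imwrite("pics/crop.png",o)
E
```

```text
cap scene 588 [ 0.5798 -0.0705] 0.0287 [ 0.5778 -0.0688] 0.1056
  side fit 196 [ 0.5807 -0.0712]
brace top 338 (array([0.5765, 0.1107]), array([0.0923, 0.0304]), 3.5) 0.0449
brace wrist 4106 (array([0.5713, 0.0645]), array([0.1111, 0.1117]), 10.01) 0.0453
jar scene 945 (array([ 0.5787, -0.0693]), array([0.0646, 0.0648]), -39.59)
jar wrist 1001 (array([ 0.5787, -0.0715]), array([0.0635, 0.0627]), -38.61)
jar sq 1048 [ 0.5794 -0.0725 -0.6774] -38.81161038926249 0.0003873661293565863
```

View pics/crop.png

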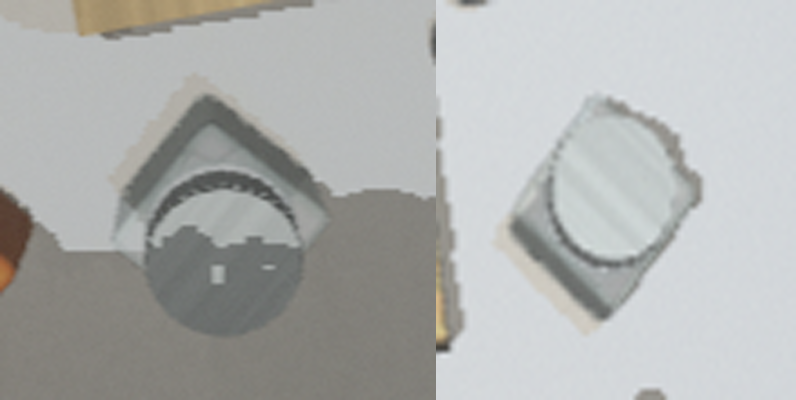

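The crop shows the clear square jar (yaw ≈ −39°) under the 57 mm steel lid (crop 225,260). Jar at (0.5795,−0.071), brace at (0.571,0.0645) yaw ≈ 10°. Reaching for the lid.

```bash
python3 -m pendant '[[-0.053,0.016,0.05,0,0,0,-1],[-0.053,0.016,0.1,0,0,0,-1],[-0.053,0.016,0.15,0,0,0,-1],[-0.053,0.016,0.18,0,0,0,-1],[-0.053,0.016,0.2,0,0,0,-1],[-0.053,0.016,0.22,0,0,0,-1],[-0.053,0.016,0.24,0,0,0,-1],[-0.053,0.016,0.255,0,0,0,-1],[-0.053,0.016,0.265,0,0,0,-1],[-0.053,0.016,0.272,0,0,0,-1],[-0.053,0.016,0.272,0,0,0,-1],[-0.053,0.016,0.272,0,0,0,-1]]'; python3 -m pendant '[[0,0,0,0,0,0,0],[0,0,0,0,0,0,0.2],[0,0,0,0,0,0,0.6],[0,0,0,0,0,0,1],[0,0,0,0,0,0,1],[0,0,0,0,0,0,1],[0,0,0,0,0,0,1],[0,0,0,0,0,0,1]]'
```

```text
t: 4.5
eef_pos: [0.5802, -0.0726, 0.0797]
orientation: [3.141, 0.0, 1.561]
contact_force: [-0.3, 1.0, 0.1]
gripper_width: 0.0855
gripper_force: 0.0
t: 5.3
eef_pos: [0.5802, -0.0725, 0.0803]
orientation: [3.14, -0.0, 1.561]
contact_force: [-1.2, -0.1, 7.0]
gripper_width: 0.0537
gripper_force: 61.8
```

```bash
python3 -m pendant '[[0,0,-0.005,0,0,0,1],[0,0,-0.01,0,0,0,1],[0,0,-0.02,0,0,0,1],[0,0,-0.03,0,0,0,1],[0,0,-0.03,0,0,0,1]]'; python3 - <<'E'
from h import *
a,d=snapshot("scene");b,e=snapshot("wrist")
np.save("s2.npy",d)
a=cv2.resize(a[110:260,210:410],(400,300),interpolation=2);b=cv2.resize(b[150:420,100:460],(400,300),interpolation=2)
cv2.imwrite("pics/g.png",np.hstack([a,b]))
E
```

```text
t: 5.8
eef_pos: [0.5807, -0.0726, 0.111]
orientation: [3.139, 0.0, 1.561]
contact_force: [0.1, 0.3, -3.5]
gripper_width: 0.0541
gripper_force: 64.0
```

View pics/g.png

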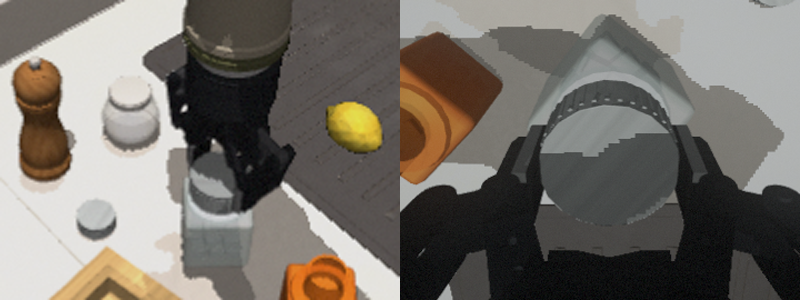

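Lid is held between the pads, jar hanging off the worktop (3.5 N). Carry it over the brace with the clockwise quarter-turn alignment.

```bash
python3 -m pendant '[[0,0,-0.03,0,0,0,1],[0,0,-0.06,0,0,0.02,1],[0.03,-0.003,-0.06,0,0,0.06,1],[0.06,-0.006,-0.06,0,0,0.10,1],[0.09,-0.009,-0.06,0,0,0.14,1],[0.115,-0.011,-0.06,0,0,0.18,1],[0.13,-0.012,-0.06,0,0,0.21,1],[0.136,-0.012,-0.06,0,0,0.229,1],[0.136,-0.012,-0.06,0,0,0.229,1],[0.136,-0.012,-0.06,0,0,0.229,1],[0.136,-0.012,-0.06,0,0,0.229,1]]'
cat > m.py <<'E'
from h import *
from scipy.optimize import least_squares
s=sense();print(s["t"],s["eef_pos"],s["orientation"],np.round(s["joints"],2))
z0=s["eef_pos"][2]-.0798   # underside height
Q=[];out=[]
for n in("scene","top","wrist"):
    im,d=snapshot(n); out.append(im)
    for r in regions_of("jar_center",n):
        P=cloud(n,d,r["pixels"])
        if len(P)<20: continue
        m=np.median(P,0)
        if np.hypot(*(m[:2]-s["eef_pos"][:2]))>.06: continue
        S=P[(P[:,2]>z0+.004)&(P[:,2]<z0+.064)&(np.hypot(*(P[:,:2]-s["eef_pos"][:2]).T)<.055)]
        print(n,r["confidence"],r["box"],len(P),len(S),np.percentile(P[:,2],[1,99]).round(3))
        if len(S)>50: Q.append((n,S))
    for r in regions_of("cap_center",n):
        P=cloud(n,d,r["pixels"]);m=np.median(P,0)
        if np.hypot(*(m[:2]-s["eef_pos"][:2]))<.05:
            T=P[P[:,2]>z0+.1]
            if len(T)>20: print("cap",n,len(T),np.round(cv2.minEnclosingCircle(T[:,:2].astype(np.float32)),4) if 0 else cv2.minEnclosingCircle(T[:,:2].astype(np.float32)),np.median(T[:,2]))
    for r in regions_of("well_floor",n):
        P=cloud(n,d,r["pixels"]);T=P[(P[:,2]>.042)&(P[:,2]<.05)]
        if len(T)>100: print("brace",n,r["box"],len(T),cv2.minAreaRect(T[:,:2].astype(np.float32)))
Q.append(("all",np.vstack([q[1] for q in Q])))
for n,S3 in Q:
    S=S3[:,:2]
    def res(p):
        c,s_=np.cos(p[2]),np.sin(p[2]); q=(S-p[:2])@np.array([[c,-s_],[s_,c]])
        return np.abs(q).max(1)-.032
    b=min((least_squares(res,[*s["eef_pos"][:2],t],loss="soft_l1",f_scale=.002) for t in np.linspace(-.7,.7,8)),key=lambda f:f.cost)
    print(n,len(S),b.x[:2].round(4),(np.degrees(b.x[2])+45)%90-45,b.cost)
a=cv2.resize(out[0][150:330,180:420],(400,300),interpolation=2);b=cv2.resize(out[2][120:390,100:460],(400,300),interpolation=2)
import sys;cv2.imwrite(f"pics/{sys.argv[1]}.png",np.hstack([a,b]))
E
python3 m.py m1
```

```text
t: 7.0
eef_pos: [0.5692, 0.0628, 0.1693]
orientation: [3.141, 0.0, 0.842]
contact_force: [-0.4, -0.2, -2.8]
gripper_width: 0.0537
gripper_force: 64.9
7.0 [0.56915146 0.06277658 0.16927852] [3.14148637e+00 2.37856383e-04 8.41908206e-01] [-0.64  0.57  0.64  2.04 -0.53  0.7  -0.38]
scene 0.9 [242.5, 229.2, 49.6, 47.0] 1398 969 [0.095 0.161]
cap scene 202 ((0.5684728622436523, 0.06538611650466919), 0.027808180078864098) 0.1944712255663979
brace scene [223.5, 253.6, 81.8, 66.4] 1286 ((0.5715410113334656, 0.06690527498722076), (0.11361407488584518, 0.11319056898355484), 9.639315605163574)
top 0.51 [242.3, 230.4, 17.4, 17.5] 145 59 [0.098 0.16 ]
brace top [228.0, 217.5, 43.3, 45.1] 550 ((0.560322642326355, 0.05622808635234833), (0.08461511135101318, 0.09509813785552979), 9.958063125610352)
wrist 0.65 [214.1, 162.4, 149.2, 102.1] 6098 2975 [0.021 0.161]
cap wrist 11389 ((0.5688521862030029, 0.06314171850681305), 0.029303530231118202) 0.19435498265626544
brace wrist [202.2, 99.1, 176.5, 125.3] 5900 ((0.5713761448860168, 0.06462319940328598), (0.11218458414077759, 0.11170250922441483), 9.832430839538574)
scene 969 [0.5696 0.0633] 9.395326490738697 0.00018139817844339416
top 59 [0.5699 0.0667] 10.105661532431988 1.1129358868447642e-05
wrist 2975 [0.5684 0.0621] 9.177415807121818 0.0002533672232527448
all 4003 [0.5687 0.0624] 9.294332197111032 0.0010403202131281089
```

View pics/m1.png

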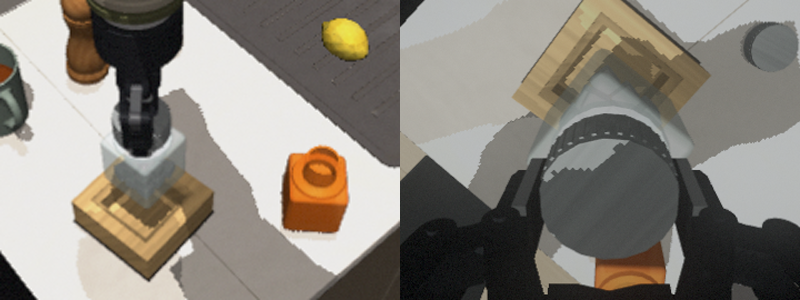

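Jar hangs square to the brace, about 2.6/2.8 mm short in x/y by both cameras. Correct and descend.

```bash
python3 -m pendant '[[0.004,0,0.01,0,0,-0.003,1],[0.004,0,0.025,0,0,-0.003,1],[0.004,0,0.035,0,0,-0.003,1],[0.004,0,0.042,0,0,-0.003,1],[0.004,0,0.048,0,0,-0.003,1],[0.004,0,0.053,0,0,-0.003,1],[0.004,0,0.058,0,0,-0.003,1],[0.004,0,0.063,0,0,-0.003,1],[0.004,0,0.068,0,0,-0.003,1],[0.004,0,0.072,0,0,-0.003,1]]'
```

```text
t: 8.6
eef_pos: [0.5719, 0.0667, 0.097]
orientation: [3.142, -0.0, 0.851]
contact_force: [-0.8, 0.5, -2.1]
gripper_width: 0.0536
gripper_force: 64.9
```

```bash
python3 -m pendant '[[0,0,0.003,0,0,0,1],[0,0,0.005,0,0,0,1],[0,0,0.006,0,0,0,1],[0,0,0.007,0,0,0,1],[0,0,0.007,0,0,0,1]]'
```

```text
t: 9.1
eef_pos: [0.5723, 0.0666, 0.0922]
orientation: [3.142, -0.002, 0.851]
contact_force: [-5.8, -0.7, 22.0]
gripper_width: 0.0538
gripper_force: 67.6
```

```bash
python3 -m pendant '[[0,0,-0.001,0,0,0,1],[0,0,-0.0015,0,0,0,1],[0,0,-0.0015,0,0,0,1],[0,0,-0.0015,0,0,-0.03,1],[0,0,-0.0015,0,0,-0.06,1],[0,0,-0.0015,0,0,-0.09,1],[0,0,-0.0015,0,0,-0.12,1],[0,0,-0.0015,0,0,-0.15,1],[0,0,-0.0015,0,0,-0.15,1]]'; python3 -c "
from station import *
s=sense();print(s['moment'],s['joints'])"
```

```text
t: 10.0
eef_pos: [0.5726, 0.0659, 0.0923]
orientation: [3.14, -0.0, 1.324]
contact_force: [-0.9, -1.2, 6.6]
gripper_width: 0.0535
gripper_force: 66.0
[-0.36646049  0.07717726 -0.08393072] [-0.4708293   0.64771013  0.38668592  2.07372783 -0.48808473  0.50590693
  0.03035402]
```

```bash
python3 -m pendant '[[0,0,0,0,0,-0.03,1],[0,0,0,0,0,-0.06,1],[0,0,0,0,0,-0.09,1],[0,0,0,0,0,-0.12,1],[0,0,0,0,0,-0.15,1],[0,0,0,0,0,-0.18,1],[0,0,0,0,0,-0.21,1],[0,0,0,0,0,-0.24,1],[0,0,0,0,0,-0.265,1],[0,0,0,0,0,-0.28,1],[0,0,0,0,0,-0.28,1]]'; python3 -c "
from station import *
s=sense();print(s['moment'],s['joints'])"
```

```text
t: 11.1
eef_pos: [0.5732, 0.0659, 0.0923]
orientation: [3.14, 0.001, 2.201]
contact_force: [0.2, -1.3, 5.8]
gripper_width: 0.0534
gripper_force: 66.0
[-0.37341651 -0.19121026 -0.17501465] [-0.31381439  0.61885413  0.1483306   2.06291999 -0.18937003  0.46991829
  0.60648934]
```

```bash
python3 m.py m2
```

```text
11.1 [0.57316806 0.06594968 0.09230542] [3.13967981e+00 1.44164671e-03 2.20092378e+00] [-0.31  0.62  0.15  2.06 -0.19  0.47  0.61]
scene 0.93 [243.1, 254.6, 44.4, 37.2] 947 569 [0.032 0.089]
cap scene 640 ((0.5714457035064697, 0.06940299272537231), 0.02864251658320427) 0.11774504690104376
brace scene [223.4, 252.0, 85.0, 68.8] 1302 ((0.571861982345581, 0.06661204248666763), (0.11422428488731384, 0.11362101137638092), 9.749786376953125)
brace top [259.9, 225.2, 9.5, 34.4] 241 ((0.5607935786247253, 0.017303025349974632), (0.07252631336450577, 0.0253988616168499), 2.009641647338867)
wrist 0.77 [226.4, 169.0, 135.2, 92.7] 5347 2050 [0.032 0.086]
cap wrist 11293 ((0.570763885974884, 0.06603992730379105), 0.028637520968914032) 0.11746595662932623
brace wrist [177.2, 108.8, 229.4, 168.9] 10643 ((0.5710408091545105, 0.06445953249931335), (0.11176525056362152, 0.11249977350234985), 9.769394874572754)
scene 569 [0.5728 0.067 ] 12.160011309043753 9.729462409223338e-05
wrist 2050 [0.5724 0.0654] 11.903210838768793 0.00015044326109787544
all 2619 [0.5728 0.0656] 12.04632336394598 0.0005119545270342867
```

View pics/m2.png

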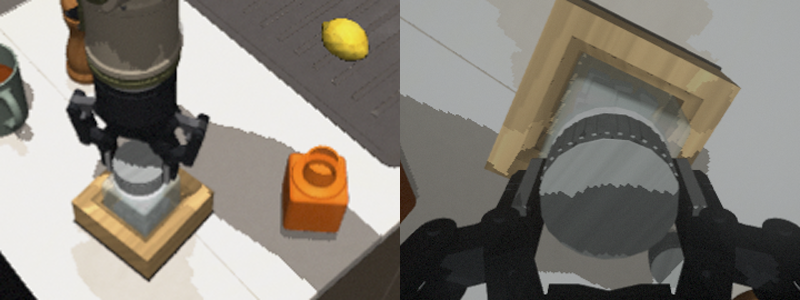

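Jar seated, turned only ~2° in the well; lid turned ~1.3 rad. A little more turn, then a careful lift with force check.

```bash
python3 -m pendant '[[0,0,0,0,0,-0.015,1],[0,0,0,0,0,-0.015,1],[0,0,-0.001,0,0,-0.015,1],[0,0,-0.003,0,0,-0.015,1],[0,0,-0.005,0,0,-0.015,1],[0,0,-0.007,0,0,-0.015,1],[0,0,-0.007,0,0,-0.015,1]]'; python3 -c "
from station import *
s=sense();print(s['moment'])"
```

```text
t: 12.4
eef_pos: [0.5719, 0.0667, 0.0991]
orientation: [3.141, 0.0, 2.249]
contact_force: [0.6, -1.2, -0.9]
gripper_width: 0.0534
gripper_force: 65.1
[-0.29163122 -0.02648896 -0.01797803]
```

```bash
python3 -m pendant '[[0,0,-0.004,0,0,0,1],[0,0,-0.008,0,0,0,1],[0,0,-0.012,0,0,0,1],[0,0,-0.016,0,0,0,1],[0,0,-0.021,0,0,0,1],[0,0,-0.027,0,0,0,1],[0,0,-0.034,0,0,0,1],[0,0,-0.041,0,0,0,1],[0,0,-0.041,0,0,0,1],[0,0,-0.041,0,0,0,1],[0,0,-0.041,0,0,0,1]]'; python3 m.py m3
```

```text
t: 13.5
eef_pos: [0.5717, 0.0666, 0.1396]
orientation: [-3.141, -0.0, 2.249]
contact_force: [-0.8, 0.2, -0.4]
gripper_width: 0.0538
gripper_force: 65.1
13.5 [0.57172677 0.06662405 0.13961204] [-3.14132512e+00 -1.70394683e-04  2.24905593e+00] [-0.33  0.55  0.16  2.04 -0.16  0.57  0.62]
scene 0.78 [241.3, 249.9, 49.0, 43.5] 1417 1019 [0.033 0.115]
cap scene 707 ((0.5696496963500977, 0.06971455365419388), 0.027707016095519066) 0.1649877932016447
brace scene [224.1, 247.2, 82.6, 74.0] 1337 ((0.5718497633934021, 0.06605684757232666), (0.11399383842945099, 0.1139165461063385), 10.03018569946289)
brace top [259.8, 221.9, 11.4, 37.8] 213 ((0.5639318227767944, 0.015002792701125145), (0.07910986989736557, 0.02112077735364437), 1.534224271774292)
wrist 0.56 [232.1, 155.9, 116.9, 91.4] 5331 4501 [0.027 0.106]
cap wrist 11322 ((0.5697898864746094, 0.06642403453588486), 0.028760218992829323) 0.16487645573635523
brace wrist [194.0, 111.2, 193.3, 143.7] 7672 ((0.5711742639541626, 0.06428760290145874), (0.11171582341194153, 0.11275006085634232), 9.571264266967773)
scene 1019 [0.581  0.0607] 12.805549449554718 0.008489971103094796
wrist 4501 [0.5788 0.0578] 7.295629441580104 0.02765807793213056
all 5520 [0.5791 0.0581] 7.823809395590814 0.0364827015524566
```

View pics/m3.png

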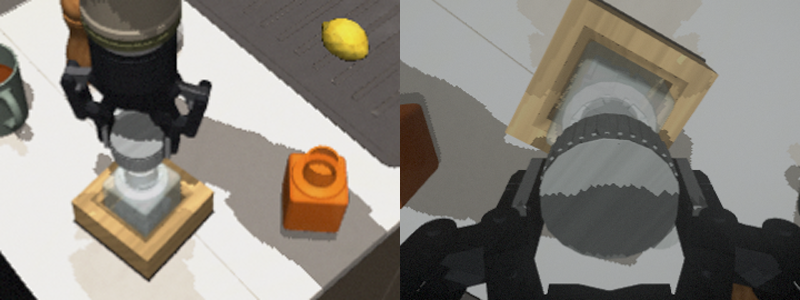

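The lid is held level, about 24 mm above the exposed neck, and the jar is still in the well with its rim at 0.115 m. Handing in.

```bash
python3 -c "
from station import *
print(close_job())"
```

```text
the job is handed in; nothing more can be done
None
```

The job is handed in, though no verdict came back: the jar is fully seated in the brace, and the unscrewed lid is held level and centred about 24 mm above its rim; the mug, mill and round jar were not touched.

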